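# Load the stability-sample carrier

## Task

Load the sample carrier for the climate cabinet with one of each pack size: the small black-lidded jar, the dome-capped bottle, the blue-capped bottle and the little blue-capped vial that stand on the bench, each upright and fully down in the well bored for its size. Leave the big black-lidded jar and the vial that stands set aside in the glass dish where they are.

Things in the scene. Friction and masses are not known exactly. Their poses are not given: they have to be found in the camera images.
- salve_jar_mid (a point): centre (half-way up) of the small low jar with a white body and black screw lid, 60 mm across, 41 mm high; the lid is the upper 15 mm. Loose, stands upright on the bench, about 70 g; z up along its axis.
- dome_bottle_mid (a point): centre (half-way up) of the white bottle with a tall white domed cap, 51 mm across, 98 mm high. Loose, stands upright on the bench, about 90 g; z up along its axis.
- bottle_mid (a point): centre (half-way up) of the small white bottle with a ribbed blue screw cap, 33 mm across, 66 mm high (the cap, the upper 18 mm, is 28 mm across). Loose, stands upright on the bench, about 50 g; z up along its axis.
- vial_mid (a point): centre (half-way up) of the little vial with a blue cap, much like the blue-capped bottle but only 22 mm across and 45 mm high. Loose, stands upright on the bench, about 22 g; z up along its axis.
- well_jar (a point): centre of the floor of the round well for the black-lidded jar, the widest of the four, in one of the carrier's four blocks: 68 mm across, 10 mm deep below the block's flat top, which has a 4 mm chamfer round the mouth. x runs across the carrier's width, y along its row of blocks, z up. Carrier: low steel tray, 340 x 88 mm, fixed, with a wire handle (50 mm high) at each end.
- well_dome (a point): centre of the floor of the round well for the dome-capped bottle, the second widest, in one of the carrier's four blocks: 59 mm across, 24 mm deep below the block's flat top, which has a 4 mm chamfer round the mouth. x runs across the carrier's width, y along its row of blocks, z up. The pale aluminium blocks, 80 mm square, stand in a row at 82 mm pitch, in any order, tops 43 mm above the bench.
- well_bottle (a point): centre of the floor of the round well for the blue-capped bottle, the second narrowest, in one of the carrier's four blocks: 41 mm across, 18 mm deep below the block's flat top, which has a 4 mm chamfer round the mouth. x runs across the carrier's width, y along its row of blocks, z up. 
- well_vial (a point): centre of the floor of the round well for the vial, the narrowest, in one of the carrier's four blocks: 30 mm across, 12 mm deep below the block's flat top, which has a 4 mm chamfer round the mouth. x runs across the carrier's width, y along its row of blocks, z up. 
- big_jar_mid (a point): centre (half-way up) of the big jar with a white body and black screw lid, 82 mm across, 79 mm high: bulk stock, fits no well and stays where it is. Loose, 200 g. A dark rubber stopper (42 mm across, 28 mm high) also stands about; it is not part of the job.
- dish_vial_mid (a point): centre (half-way up) of the other vial, 22 mm across and 45 mm high, with a black cap, which stands in the shallow open glass dish (pale, 96 mm across, 16 mm high, floor 2 mm thick, fixed): set aside, it stays there. Loose, 22 g.
Mind the look-alikes: they are no part of the job. What is shaped like the part that bears salve_jar_mid but brown or turquoise is not meant. What is shaped like the part that bears dome_bottle_mid but pink or yellow is not meant.

How it is judged:
At the end, for the whole second after the job is handed in: Jar, dome-capped bottle, blue-capped bottle and vial stand released, at rest and upright (0.1 rad) in the well of their size: within 8 mm of its centre, underside within 4 mm of its floor. Big jar and vial in the dish upright, within 30 mm of their start (horizontal distance between salve_jar_mid and well_jar below 0.008 m and z of salve_jar_mid in the frame of well_jar between 0.0165 and 0.0245 m and angle between each of salve_jar_mid, dome_bottle_mid, bottle_mid, vial_mid's own z axis and vertical below 0.1 rad and linear speed of each of salve_jar, dome_bottle, bottle, vial below 0.02 m/s and horizontal distance between dome_bottle_mid and well_dome below 0.008 m and z of dome_bottle_mid in the frame of well_dome between 0.045 and 0.053 m and horizontal distance between bottle_mid and well_bottle below 0.008 m and z of bottle_mid in the frame of well_bottle between 0.029 and 0.037 m and horizontal distance between vial_mid and well_vial below 0.008 m and z of vial_mid in the frame of well_vial between 0.0185 and 0.0265 m and distance of each of big_jar_mid, dish_vial_mid from where it was at the start of the episode below 0.03 m and angle between each of big_jar_mid, dish_vial_mid's own z axis and vertical below 0.15 rad); the robot touches nothing.
It fails at once if the big black-lidded jar is knocked over or moved more than 30 mm (distance of big_jar_mid from where it was at the start of the episode above 0.03 m).
It fails at once if the vial in the dish is knocked over, taken or moved more than 30 mm (distance of dish_vial_mid from where it was at the start of the episode above 0.03 m).
It also fails if it takes over 109 s, if anything falls off the work surface, if the arm or the gripper's body presses on something with over 40 N, if the wrist force passes 120 N, or if a joint passes its speed limit or range.

## Robot

A 7-joint arm with a two-finger parallel gripper is mounted at the origin on a cart in front of the work surface, level with it; the furniture and walls round the work are solid. World frame = base frame: x ahead of the robot, y to its left, z up, the work surface at z = 0. Lengths are in m, angles in rad, forces in N, time in s.
With the tool pointing down it reaches from about 0.4 to 0.85 m from the base axis. Payload 6.9 kg.
Tool frame: the origin (TCP) lies midway between the tips of the shut fingers; the grasp point (between the pads) lies 19 mm behind it; z points along the fingers, y is the line along which they close (so a half turn about z gives the same grasp; the last joint's range is limited). The gripper opens to 85 mm and grips with 20 to 120 N. Pads are 22 mm wide; open, the fingers measure 114 mm over their backs; the gripper's body (76 mm by 85 mm) begins 54 mm behind the grasp point. The pads swing forward as they close: fully open they stand 13 mm farther back than shut.
Start: joints at [1.427, 0.507, -0.238, 1.5, 0.126, 1.149, -0.155], TCP at [0.154, -0.606, 0.231] pointing down, gripper open.
Joint ranges: [-3.08, 3.08], [-0.24, 2.05], [-1.43, 1.35], [0, 2.5], [-1.52, 4.66], [0.17, 1.96], [-2.89, 2.89]. Speed limits (rad/s): [2.39, 2.39, 3.14, 3.14, 3.14, 3.14, 3.14].

## Interface

Orientations are given as a unit quaternion [w, x, y, z].
In Python, from rig import sensors, vision, r gives the robot as it stands.
- The arm moves only by the shell command python3 -m jog 'ROWS'. ROWS is JSON, a list of rows, each a list of 3 entries, a list of its own where there are three numbers: the shift along the tool's x, y, z in cm, then the turn, a rotation vector about the tool's x, y, z in rad, then the closure, from -1 (fully open) to 1 (shut), so that 0 is half open. In form: [[[x, y, z], [rx, ry, rz], claw], ...]. A call has 1 to 5 rows; each row is the pose to reach, as a shift and turn from the pose commanded when the call began, along the tool's axes at that moment; what a row does not reach only later rows make up. A row lasts 1/8 s, in which the tool goes at most 62.5 mm and 10.7 degrees, less where a joint would pass 70% of its speed; a pose out of reach is approached as far as the arm can. A call with a gripper value outside its range is refused whole. The fingers move at their own pace and stop on an object; the grip force is fixed at half the most. Time passes only in rows, so rows that repeat a pose let the fingers close. It gives the time, the measured TCP pose, the force, the opening and the grip force at its end, in the units of the state.
- sensors.sense(): the state, without advancing time (a new reading comes with each control period).
- vision.capture(name): name is "scene" or "top" or "wrist"; returns a dict with "image" (480x640x3 uint8, red, green, blue), "range_z" (480x640 float32, m along the optical axis (not along the pixel's ray), 0 where there is no reading), "fx", "fy", "cx", "cy" (pixels), "rvec" (rotation vector, rad) and "tvec" (3), from world to camera coordinates, as OpenCV has them; the wrist camera has in their place "T_tool_cam" (4x4, takes a point from camera to tool coordinates, whose origin is the TCP and whose axes are the flange's). Camera axes: x right, y down, z forward; pixel columns grow to the right and rows downward; lengths in m; the calibration is good to about 2 mm. The wrist camera is an equidistant fisheye: a pixel r from the principal point sees the ray r / f radians off the axis. A picture is of the moment at which its call begins: read the wrist's pose just before it.
- r.close_job(): hands the job in; it is judged then, once.
The state is a dict: "time_s": time; "joints": joint angles; "qd": joint speeds; "joint_torque": joint torques, N m; "eef_pos": TCP position; "ee_rot": TCP orientation; "contact_force": force on the tool from outside, world axes, zero at the start; "torque": the same for the moment, N m; "opening": finger opening in m; "grip_force": force on a finger pad.
Only numpy, scipy, OpenCV 4.12 (cv2) and the standard library are available. Lean on these libraries where they do the work, as an engineer would, in place of code of your own. Each camera call takes 0.05 s, during which the arm holds its last target. There are 200 camera calls.

## Working session

There is one attempt and no reset: what is moved stays moved. The work goes in short steps, Python scripts to look and compute and a shell command to move; the robot and the scene stay as the last step left them, time stands still between calls to the robot, and variables do not carry over. Pictures are saved under pics/ and viewed, at most 16 in all, crops included, and the job is handed in when it is done.

```bash
ls; mkdir -p pics
cat > h.py <<'E'
import numpy as np,cv2
from scipy.spatial.transform import Rotation as R
from rig import sensors,vision,r
def cap(n):
    d=vision.capture(n); return d
def save(d,f): cv2.imwrite('pics/'+f,d['image'][:,:,::-1])
def world(d):
    h,w=d['range_z'].shape; v,u=np.mgrid[:h,:w]; z=d['range_z']
    P=np.stack([(u-d['cx'])/d['fx']*z,(v-d['cy'])/d['fy']*z,z],-1)
    Rm=R.from_rotvec(np.ravel(d['rvec'])).as_matrix()
    W=(P-np.ravel(d['tvec']))@Rm
    W[z==0]=np.nan
    return W
E
python3 - <<'E'
from h import *
s=sensors.sense();print({k:np.round(v,3) for k,v in s.items()})
for n in('scene','top'):
    d=cap(n);save(d,n+'0.png');np.save(n+'0.npy',world(d))
    print(n,d['fx'],d['cx'],d['cy'],-R.from_rotvec(np.ravel(d['rvec'])).as_matrix().T@np.ravel(d['tvec']))
E
```

```text
pics
{'time_s': np.float64(0.0), 'joints': array([ 1.426,  0.508, -0.238,  1.501,  0.126,  1.149, -0.155]), 'qd': array([-0.   ,  0.001,  0.   , -0.002,  0.002, -0.001, -0.002]), 'joint_torque': array([-1.0000e-03, -6.2060e+01, -2.1870e+00, -2.4966e+01,  1.3000e-02,
        1.2000e-02,  0.0000e+00]), 'eef_pos': array([ 0.154, -0.605,  0.23 ]), 'ee_rot': array([-0.001,  0.992,  0.125, -0.   ]), 'contact_force': array([-0.183,  0.072, -0.296]), 'torque': array([-0.023, -0.029,  0.015]), 'grip_force': np.float64(0.0), 'opening': np.float64(0.085)}
scene 543.746684539234 320.8235032430913 237.1143067413168 [0.00104206 0.58871776 0.60049352]
top 523.4188066235042 322.5090738783488 246.63843670572754 [0.47477055 0.02021292 0.89487898]
```

View pics/scene0.png

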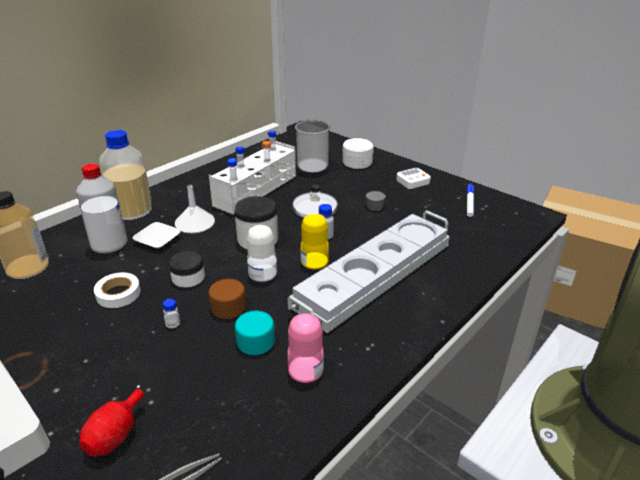

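View pics/top0.png

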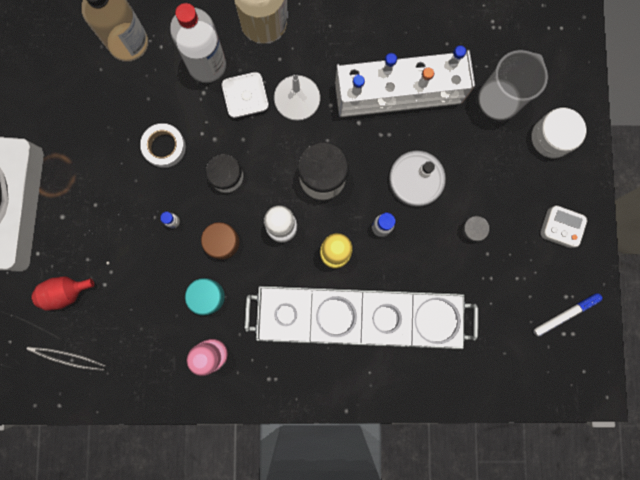

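Run:
```python
from h import *
W=np.load('top0.npy')
def blob(n,u,v,h,rad,size):
    m=np.zeros(W.shape[:2],bool); m[max(v-rad,0):v+rad,max(u-rad,0):u+rad]=1
    m&=(abs(W[...,2]-h)<.006)
    p=W[m][:,:2]
    if len(p)<5: print(n,'few',W[v,u]);return
    n_,lab,st,ce=cv2.connectedComponentsWithStats(m.astype(np.uint8))
    k=1+np.argmax(st[1:,4]); p=W[lab==k]
    c,rr=cv2.minEnclosingCircle((p[:,:2]*1000).astype(np.float32))
    print(n,np.round(c,1),'dia',round(2*rr,1),'want',size,'z',np.nanmedian(p[:,2]).round(4),'mean',(p.mean(0)*1000).round(1),'n',len(p))
blob('jar',222,168,.041,25,60)
blob('dome',280,218,.096,20,51)
blob('bottle',387,221,.066,15,28)
blob('vial',167,217,.045,14,19)
blob('bigjar',323,165,.079,35,82)
blob('dishvial',428,168,.047,14,19)
blob('brown',218,238,.041,25,60)
blob('teal',204,295,.041,25,60)
blob('yellow',337,247,.096,20,51)
blob('pink',204,358,.096,20,51)
blob('stopper',476,228,.028,20,42)
blob('dish',418,178,.016,35,96)
m=(abs(W[...,2]-.043)<.006); m[:280]=0;m[355:]=0;m[:,:250]=0;m[:,475:]=0
p=(W[m][:,:2]*1000).astype(np.float32)
(c,sz,a)=cv2.minAreaRect(p);print(c,sz,a,np.median(W[m][:,2]))
b=cv2.boxPoints((c,sz,a));print(b.round(1))
e=[(b[i]-b[i-1]) for i in range(4)];l=max(e,key=np.linalg.norm);l=l/np.linalg.norm(l);l=l*np.sign(l[1])
for n,k in(('vial',123),('dome',41),('bottle',-41),('jar',-123)):print(n,np.array(c)+k*l)
for u,v in((286,314),(336,316),(387,319),(436,320)):print(W[v,u])
# tall clutter
for u0 in range(0,640,1): pass
t=W[...,2]>.11; 
n,lab,st,ce=cv2.connectedComponentsWithStats(t.astype(np.uint8))
for i in range(1,n):
    if st[i,4]>60:
        q=W[lab==i];print('tall',q.min(0).round(3),q.max(0).round(3))
```

```text
jar [689.6 171.2] dia 59.0 want 60 z 0.0411 mean [689.2 170.5  41. ] n 954
dome [599.9  74.5] dia 42.8 want 51 z 0.0961 mean [599.2  74.4  96.1] n 554
bottle [601.8 -96.4] dia 26.7 want 28 z 0.0667 mean [601.6 -96.4  66.6] n 221
vial [610.7 260.6] dia 19.2 want 19 z 0.0457 mean [610.1 260.1  45.4] n 116
bigjar [688.5   5.1] dia 81.2 want 82 z 0.079 mean [687.4   5.2  78.9] n 1942
dishvial [ 695.9 -171. ] dia 19.6 want 19 z 0.048 mean [ 695.4 -170.7   47.6] n 114
brown [574.6 175.6] dia 58.9 want 60 z 0.041 mean [574.1 175.4  40.9] n 990
teal [482.4 199.8] dia 58.9 want 60 z 0.041 mean [482.3 199.   40.9] n 1017
yellow [556.  -16.1] dia 42.4 want 51 z 0.0963 mean [555.8 -15.7  96. ] n 564
pink [386.3 189.8] dia 42.3 want 51 z 0.0963 mean [386.8 188.9  95.9] n 615
stopper [ 595.6 -253.1] dia 42.2 want 42 z 0.0288 mean [ 595.2 -252.9   28.7] n 481
dish [ 684.3 -157.6] dia 96.2 want 96 z 0.0167 mean [ 682.2 -156.    16.6] n 2229
(447.70440673828125, -58.16822814941406) (364.78375244140625, 81.1475601196289) 87.60606384277344 0.04308271374370505
[[ 399.5 -238.7]
 [ 480.6 -242.1]
 [ 495.9  122.4]
 [ 414.8  125.8]]
vial [452.84211063  64.72442627]
dome [449.41697478 -17.20401001]
bottle [445.99183869 -99.13244629]
jar [ 442.56670284 -181.06088257]
[0.45279485 0.06515798 0.02939056]
[ 0.44907555 -0.01716675  0.02117873]
[ 0.44397213 -0.10150674  0.02301184]
[ 0.44247946 -0.18048221  0.03323665]
tall [0.899 0.314 0.11 ] [0.944 0.382 0.153]
tall [0.93  0.076 0.11 ] [0.947 0.139 0.132]
tall [0.859 0.174 0.11 ] [0.925 0.241 0.17 ]
tall [ 0.856 -0.219  0.11 ] [ 0.873 -0.202  0.116]
tall [ 0.843 -0.109  0.11 ] [ 0.861 -0.092  0.115]
tall [ 0.821 -0.167  0.11 ] [ 0.839 -0.15   0.117]
tall [ 0.808 -0.059  0.11 ] [ 0.825 -0.042  0.117]
```

```bash
cat >> h.py <<'E'
def go(x,y,z,yaw=1.53):
    """print tool-frame shift (cm) and turn to world TCP (mm), tool down with x at yaw"""
    s=sensors.sense(); q=s['ee_rot']; Rt=R.from_quat([q[1],q[2],q[3],q[0]])
    G=R.from_matrix(np.array([[np.cos(yaw),np.sin(yaw),0],[np.sin(yaw),-np.cos(yaw),0],[0,0,-1]]))
    d=Rt.inv().apply(np.array([x,y,z])/10-s['eef_pos']*100)
    print('t',s['time_s'],'pos',(s['eef_pos']*1000).round(1),'shift',d.round(2),'turn',(Rt.inv()*G).as_rotvec().round(3),'open',s['opening'].round(4))
E
python3 - <<'E'
from h import *
W=np.load('top0.npy')
m=(W[...,2]>.018)&(W[...,2]<.05); m[:270]=0;m[360:]=0;m[:,:235]=0;m[:,490:]=0
m=cv2.morphologyEx(m.astype(np.uint8),cv2.MORPH_CLOSE,np.ones((3,3)))
m=(cv2.morphologyEx(m,cv2.MORPH_OPEN,np.ones((25,25)))>0)&(abs(W[...,2]-.043)<.004)
p=(W[m][:,:2]*1000).astype(np.float32);c,sz,a=cv2.minAreaRect(p);print(c,sz,a)
go(602,-96,200)
E
```

```text
(447.7386474609375, -57.34941101074219) (326.48614501953125, 81.1475601196289) 87.60606384277344Traceback (most recent call last):
  File "<stdin>", line 7, in <module>
  File "h.py", line 19, in go
    print('t',s['time_s'],'pos',(s['eef_pos']*1000).round(1),'shift',d.round(2),'turn',(Rt.inv()*G).as_rotvec().round(3),'open',s['opening'].round(4))
                                                                                                                                ^^^^^^^^^^^^^^^^^^
AttributeError: 'float' object has no attribute 'round'
```

```bash
python3 -m jog '[[[9,-1,0],[0,0,-0.18],-1],[[14,-3,0],[0,0,-0.36],-1],[[20,-5,0],[0,0,-0.54],-1],[[25,-7,0],[0,0,-0.72],-1],[[30,-9,0],[0,0,-0.9],-1]]'; python3 -c "
from h import *;go(602,-96,200)"
```

```text
time_s: 0.72
eef_pos: [0.4225, -0.4442, 0.231]
ee_rot: [-0.0, 0.838, 0.546, -0.0]
contact_force: [0.4, -0.2, 0.5]
opening: 0.0853
grip_force: 0.0Traceback (most recent call last):
  File "<string>", line 2, in <module>
    from h import *;go(602,-96,200)
                    ~~^^^^^^^^^^^^^
  File "h.py", line 19, in go
    print('t',s['time_s'],'pos',(s['eef_pos']*1000).round(1),'shift',d.round(2),'turn',(Rt.inv()*G).as_rotvec().round(3),'open',s['opening'].round(4))
                                                                                                                                ^^^^^^^^^^^^^^^^^^
AttributeError: 'float' object has no attribute 'round'
```

```bash
sed -i "s/s\['opening'\].round(4)/round(s['opening'],4)/" h.py; python3 -c "
from h import *;go(602,-96,200)"
```

```text
t 0.725 pos [ 422.5 -444.2  231. ] shift [39.1   2.38  3.1 ] turn [-0.    -0.    -0.375] open 0.0853
```

```bash
python3 -m jog '[[[6,0.5,0],[0,0,-0.18],-0.2],[[12,1,1],[0,0,-0.375],-0.2],[[18,1.5,2],[0,0,-0.375],-0.2],[[24,2,3],[0,0,-0.375],-0.2],[[30,2.3,3.1],[0,0,-0.375],-0.2]]'; python3 -c "
from h import *;go(602,-96,200)"
```

```text
time_s: 1.35
eef_pos: [0.5649, -0.1796, 0.1991]
ee_rot: [-0.001, 0.723, 0.69, -0.0]
contact_force: [0.5, -1.2, -0.9]
opening: 0.0509
grip_force: 0.0
t 1.35 pos [ 564.9 -179.6  199.1] shift [ 8.52  3.32 -0.09] turn [-0.002 -0.    -0.006] open 0.0509
```

```bash
python3 -m jog '[[[5,2,0],[0,0,0],-0.2],[[8.5,3.3,0],[0,0,0],-0.2],[[8.5,3.3,3],[0,0,0],-0.2],[[8.5,3.3,9],[0,0,0],-0.2],[[8.5,3.3,9],[0,0,0],-0.2]]'; python3 -c "
from h import *
go(602,-96,20);d=cap('wrist');save(d,'w1.png');print(d['T_tool_cam'].round(3))
go(602,-96,20)"
```

```text
time_s: 1.98
eef_pos: [0.5983, -0.0979, 0.1063]
ee_rot: [-0.003, 0.723, 0.691, -0.003]
contact_force: [-0.1, 0.3, 0.4]
opening: 0.0511
grip_force: 0.0
t 1.975 pos [598.3 -97.9 106.3] shift [0.2  0.44 8.63] turn [-0.009 -0.    -0.005] open 0.0511
[[ 0.    -0.961 -0.275  0.071]
 [ 1.     0.    -0.    -0.   ]
 [ 0.    -0.275  0.961 -0.142]
 [ 0.     0.     0.     1.   ]]
t 2.025 pos [600.4 -97.7 109.2] shift [0.17 0.19 8.92] turn [-0.004 -0.001 -0.005] open 0.0513
```

View pics/w1.png

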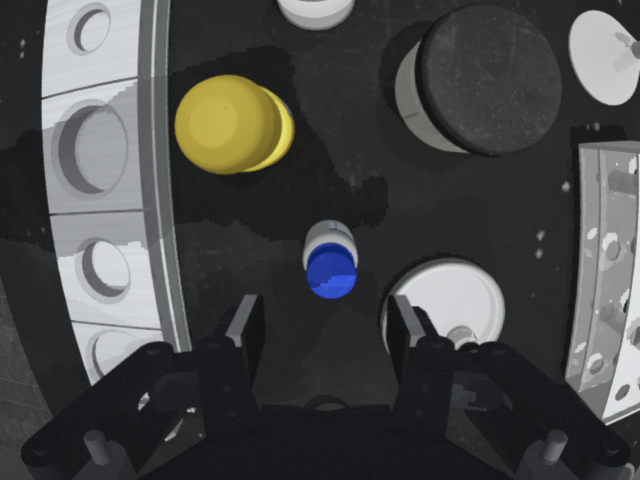

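```bash
python3 -m jog '[[[0.1,0.1,4],[0,0,0],-0.2],[[0.1,0.1,8],[0,0,0],-0.2],[[0.1,0.1,8.9],[0,0,0],-0.2],[[0.1,0.1,8.9],[0,0,0],-0.2],[[0.1,0.1,8.9],[0,0,0],-0.2]]'; python3 -c "
from h import *;go(602,-96,20)"
```

```text
time_s: 2.65
eef_pos: [0.6042, -0.0968, 0.0235]
ee_rot: [0.001, 0.723, 0.691, 0.001]
contact_force: [0.3, 1.6, 0.4]
opening: 0.0515
grip_force: 0.0
t 2.65 pos [604.2 -96.8  23.5] shift [ 0.07 -0.22  0.35] turn [ 0.003  0.    -0.005] open 0.0515
```

Close, then lift.

```bash
python3 -m jog '[[[0,-0.1,0.2],[0,0,0],-0.2],[[0,-0.1,0.2],[0,0,0],1],[[0,-0.1,0.2],[0,0,0],1],[[0,-0.1,0.2],[0,0,0],1],[[0,-0.1,0.2],[0,0,0],1]]'; python3 -m jog '[[[0,0,0],[0,0,0],1],[[0,0,0],[0,0,0],1],[[0,0,-3],[0,0,0],1],[[0,0,-7],[0,0,0],1],[[0,0,-7],[0,0,0],1]]'; python3 -c "
from h import *;go(446,-98.3,92)"
```

```text
time_s: 3.28
eef_pos: [0.6019, -0.0968, 0.0201]
ee_rot: [0.0, 0.723, 0.691, 0.0]
contact_force: [-1.2, 0.2, 5.5]
opening: 0.0302
grip_force: 59.1
time_s: 3.9
eef_pos: [0.6037, -0.0965, 0.0925]
ee_rot: [0.002, 0.723, 0.691, 0.002]
contact_force: [0.5, 0.0, -0.5]
opening: 0.0303
grip_force: 59.7
t 3.9 pos [603.7 -96.5  92.5] shift [ -0.9  -15.75  -0.04] turn [ 0.006  0.    -0.005] open 0.0303
```

```bash
python3 -m jog '[[[-0.3,-5,0],[0,0,0],1],[[-0.6,-10,0],[0,0,0],1],[[-0.9,-15,0],[0,0,0],1],[[-0.9,-15.7,0],[0,0,0],1],[[-0.9,-15.7,0],[0,0,0],1]]'; python3 -c "
from h import *
import time
d=cap('wrist');save(d,'w2.png');d=cap('top');W=world(d);save(d,'t2.png');go(446,-98.3,47)"
```

```text
time_s: 4.53
eef_pos: [0.4446, -0.0986, 0.0893]
ee_rot: [0.0, 0.723, 0.691, 0.0]
contact_force: [0.5, -0.3, -0.3]
opening: 0.0306
grip_force: 59.8
t 4.625 pos [446.  -98.4  89.3] shift [ 0.01 -0.01  4.23] turn [ 0.001 -0.001 -0.005] open 0.0308
```

View pics/w2.png

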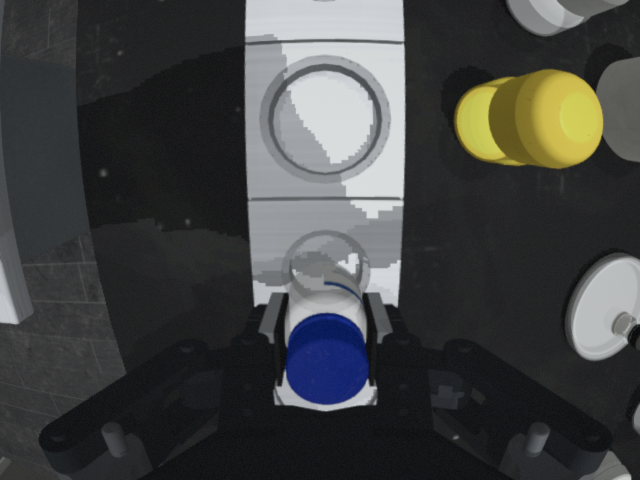

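```bash
python3 -m jog '[[[0,0,2],[0,0,0],1],[[0,0,3.5],[0,0,0],1],[[0,0,4.2],[0,0,0],1],[[0,0,4.3],[0,0,0],1],[[0,0,4.3],[0,0,0],1]]'; python3 -c "
from h import *;go(446,-98.3,46)"
```

```text
time_s: 5.25
eef_pos: [0.4449, -0.0984, 0.0465]
ee_rot: [0.0, 0.723, 0.691, 0.0]
contact_force: [0.6, 0.5, -0.7]
opening: 0.0307
grip_force: 59.8
t 5.25 pos [444.9 -98.4  46.5] shift [0.01 0.1  0.05] turn [ 0.001 -0.    -0.005] open 0.0307
```

```bash
python3 -m jog '[[[0,0.05,0.1],[0,0,0],1],[[0,0.05,0.1],[0,0,0],-0.1],[[0,0.05,0.1],[0,0,0],-0.1],[[0,0.05,0.1],[0,0,0],-0.1],[[0,0.05,-2],[0,0,0],-0.1]]'; python3 -m jog '[[[0,0,-4],[0,0,0],-0.2],[[0,0,-8],[0,0,0],-0.2],[[0,0,-11],[0,0,0],-0.2],[[2,4,-11],[0,0,0],-0.6],[[4,6,-11],[0,0,0],-0.6]]'; python3 -c "
from h import *
d=cap('wrist');save(d,'w3.png');go(600,74.5,160)"
```

```text
time_s: 5.88
eef_pos: [0.4441, -0.0983, 0.0657]
ee_rot: [-0.001, 0.723, 0.691, -0.001]
contact_force: [0.6, -0.4, -0.0]
opening: 0.0467
grip_force: 0.0
time_s: 6.5
eef_pos: [0.5085, -0.0614, 0.1769]
ee_rot: [0.001, 0.724, 0.69, 0.001]
contact_force: [0.0, 0.2, -0.2]
opening: 0.0683
grip_force: 0.0
t 6.55 pos [510.6 -57.7 177. ] shift [13.59  8.35  1.77] turn [ 0.004 -0.003 -0.003] open 0.0682
```

View pics/w3.png

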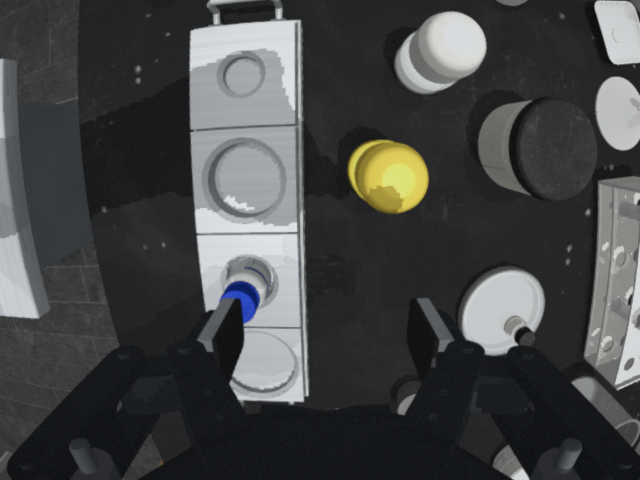

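```bash
python3 -m jog '[[[5,3,1],[0,0,0],-0.7],[[10,6,1.5],[0,0,0],-0.7],[[13.6,8.3,1.7],[0,0,0],-0.7],[[13.6,8.3,1.7],[0,0,0],-0.7],[[13.6,8.3,1.7],[0,0,0],-0.7]]'; python3 -c "
from h import *
d=cap('wrist');save(d,'w4.png');go(600,74.5,31)"
```

```text
time_s: 7.18
eef_pos: [0.5952, 0.07, 0.1589]
ee_rot: [-0.0, 0.723, 0.691, -0.001]
contact_force: [0.6, -0.9, -0.7]
opening: 0.0723
grip_force: 0.0
t 7.225 pos [595.3  69.3 159. ] shift [ 0.56  0.46 12.8 ] turn [-0.001  0.001 -0.006] open 0.0727
```

View pics/w4.png

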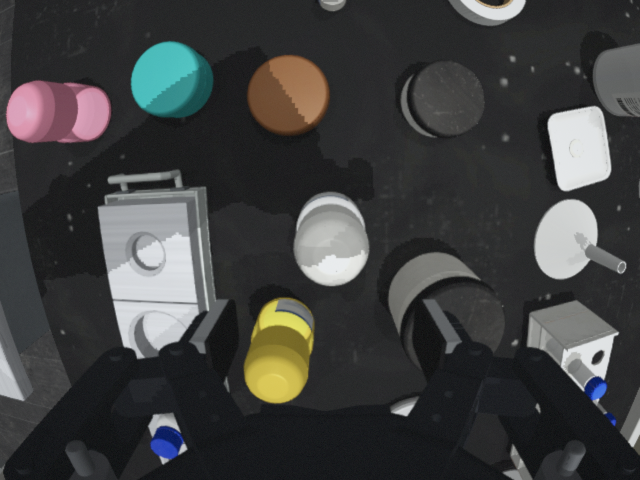

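```bash
python3 -m jog '[[[0.5,0.4,4],[0,0,0],-0.7],[[0.5,0.4,8],[0,0,0],-0.7],[[0.5,0.4,12],[0,0,0],-0.7],[[0.5,0.4,12.6],[0,0,0],-0.7],[[0.5,0.4,12.6],[0,0,0],-0.7]]'; python3 -c "
from h import *
go(600,74.5,33)"
```

```text
time_s: 7.85
eef_pos: [0.6004, 0.0748, 0.0342]
ee_rot: [0.0, 0.724, 0.69, 0.0]
contact_force: [0.7, 0.8, 0.6]
opening: 0.0725
grip_force: 0.0
t 7.85 pos [600.4  74.8  34.2] shift [-0.03 -0.03  0.12] turn [ 0.     0.    -0.006] open 0.0725
```

```bash
python3 -m jog '[[[0,0,0.1],[0,0,0],1],[[0,0,0.1],[0,0,0],1],[[0,0,0.1],[0,0,0],1],[[0,0,0.1],[0,0,0],1],[[0,0,-2],[0,0,0],1]]'; python3 -m jog '[[[0,0,-5],[0,0,0],1],[[0,0,-8],[0,0,0],1],[[0,-5,-8],[0,0,0],1],[[0,-10,-8],[0,0,0],1],[[0,-15,-8],[0,0,0],1]]'; python3 -c "
from h import *
go(449.5,-16.4,120)"
```

```text
time_s: 8.48
eef_pos: [0.5997, 0.0753, 0.0538]
ee_rot: [-0.0, 0.723, 0.691, -0.0]
contact_force: [-0.0, -0.5, -0.7]
opening: 0.0461
grip_force: 61.9
time_s: 9.1
eef_pos: [0.4491, 0.0826, 0.1343]
ee_rot: [0.001, 0.723, 0.691, 0.001]
contact_force: [0.9, 0.5, -1.0]
opening: 0.0467
grip_force: 61.9
t 9.1 pos [449.1  82.6 134.3] shift [-9.89  0.5   1.43] turn [ 0.002 -0.    -0.005] open 0.0467
```

```bash
python3 -m jog '[[[-4,0.2,0],[0,0,0],1],[[-8,0.5,0],[0,0,0],1],[[-9.9,0.5,0],[0,0,0],1],[[-9.9,0.5,0],[0,0,0],1],[[-9.9,0.5,0],[0,0,0],1]]'; python3 -c "
from h import *
d=cap('wrist');save(d,'w5.png');d=cap('scene');cv2.imwrite('pics/s5.png',cv2.resize(d['image'][130:330,200:480,::-1],(784,560)))
go(449.5,-16.4,54)"
```

```text
time_s: 9.72
eef_pos: [0.4511, -0.0157, 0.1339]
ee_rot: [0.0, 0.723, 0.691, 0.001]
contact_force: [0.1, 1.0, -1.0]
opening: 0.0466
grip_force: 61.9
t 9.825 pos [451.  -15.4 133.7] shift [-0.11 -0.15  7.97] turn [ 0.001 -0.    -0.003] open 0.0469
```

View pics/s5.png

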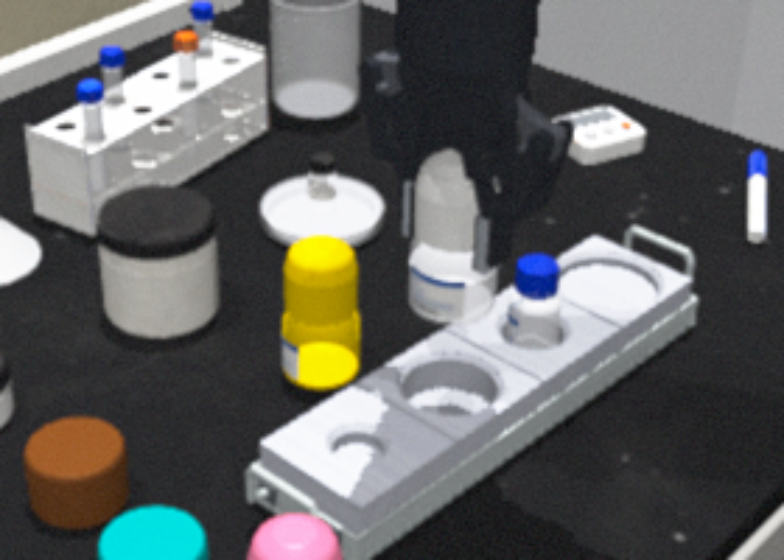

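```bash
python3 -m jog '[[[-0.1,-0.1,3],[0,0,0],1],[[-0.1,-0.1,6],[0,0,0],1],[[-0.1,-0.1,7.5],[0,0,0],1],[[-0.1,-0.1,8],[0,0,0],1],[[-0.1,-0.1,8],[0,0,0],1]]'; python3 -c "
from h import *
go(449.5,-16.4,53)"
```

```text
time_s: 10.45
eef_pos: [0.4499, -0.0167, 0.0537]
ee_rot: [0.0, 0.723, 0.691, 0.0]
contact_force: [0.2, 0.6, -1.2]
opening: 0.0466
grip_force: 61.9
t 10.45 pos [449.9 -16.7  53.7] shift [ 0.03 -0.04  0.07] turn [ 0.    -0.    -0.004] open 0.0466
```

```bash
python3 -m jog '[[[0,0,0.1],[0,0,0],1],[[0,0,0.1],[0,0,0],-0.6],[[0,0,0.1],[0,0,0],-0.6],[[0,0,-0.5],[0,0,0],-0.6],[[0,0,-3],[0,0,0],-0.6]]'; python3 -m jog '[[[0,0,-4],[0,0,0],-0.6],[[0,0,-8],[0,0,0],-1],[[4,3,-9],[0,0,0],-1],[[8,7,-9],[0,0,0],-1],[[12,12,-9],[0,0,0],-1]]'; python3 -c "
from h import *
d=cap('top');cv2.imwrite('pics/t6.png',cv2.resize(d['image'][270:370,220:500,::-1],(784,280)))
go(690,171,110)"
```

```text
time_s: 11.08
eef_pos: [0.4489, -0.0176, 0.0831]
ee_rot: [-0.001, 0.723, 0.691, -0.001]
contact_force: [0.2, -0.4, 0.7]
opening: 0.068
grip_force: 0.0
time_s: 11.7
eef_pos: [0.5749, 0.0966, 0.1743]
ee_rot: [0.0, 0.723, 0.69, 0.0]
contact_force: [0.8, -0.5, -0.1]
opening: 0.0855
grip_force: 0.0
t 11.75 pos [580.7 103.3 174.1] shift [ 7.19 10.59  6.52] turn [ 0.005 -0.007 -0.002] open 0.0853
```

View pics/t6.png

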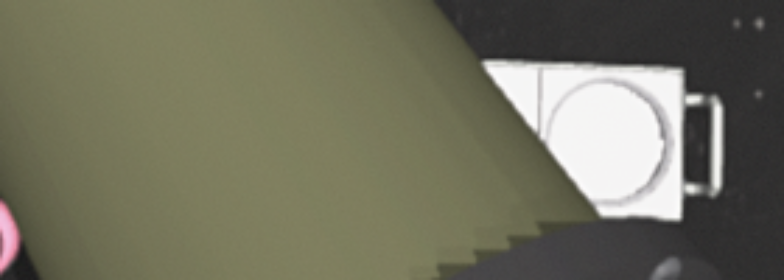

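```bash
python3 -m jog '[[[3.5,5,0],[0,0,0],-1],[[7.2,10.5,0],[0,0,0],-1],[[7.2,10.5,3],[0,0,0],-1],[[7.2,10.5,6.5],[0,0,0],-1],[[7.2,10.5,6.5],[0,0,0],-1]]'; python3 -c "
from h import *
d=cap('wrist');save(d,'w6.png');go(690,171,8)
d=cap('scene');cv2.imwrite('pics/s6.png',cv2.resize(d['image'][150:330,150:450,::-1],(800,480)))"
```

```text
time_s: 12.38
eef_pos: [0.6802, 0.162, 0.1055]
ee_rot: [-0.001, 0.723, 0.691, -0.003]
contact_force: [0.3, -0.2, 0.9]
opening: 0.0853
grip_force: 0.0
t 12.425 pos [681.4 162.5 107.8] shift [0.89 0.85 9.98] turn [-0.002  0.    -0.005] open 0.0855
```

View pics/s6.png

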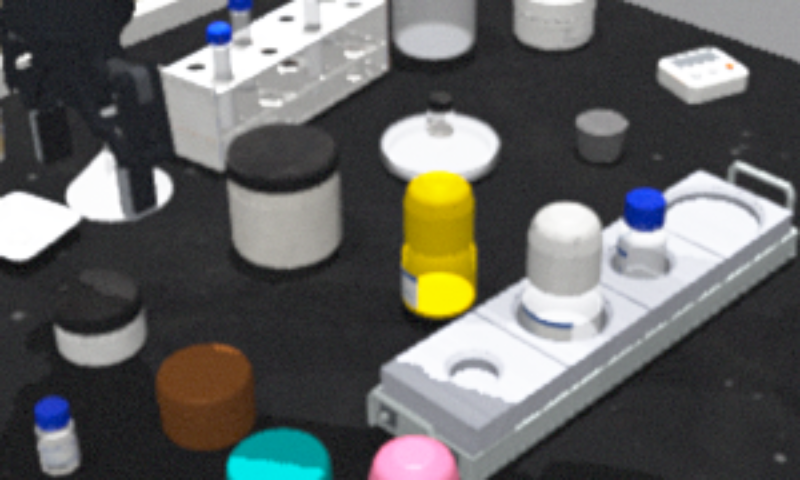

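View pics/w6.png

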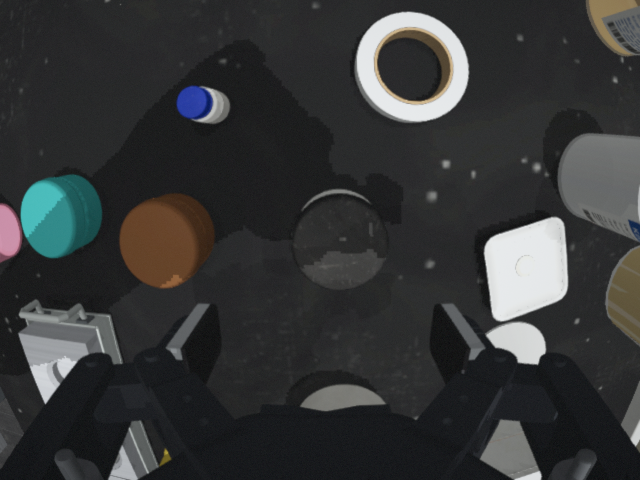

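```bash
python3 -m jog '[[[0.8,0.8,0],[0,0,0],-1],[[0.8,0.8,3],[0,0,0],-1],[[0.8,0.8,7],[0,0,0],-1],[[0.8,0.8,9.8],[0,0,0],-1],[[0.8,0.8,9.8],[0,0,0],-1]]'; python3 -c "
from h import *
go(690,171,8)"
```

```text
time_s: 13.1
eef_pos: [0.69, 0.1706, 0.0094]
ee_rot: [-0.001, 0.723, 0.691, -0.001]
contact_force: [-0.3, -0.4, 0.4]
opening: 0.0853
grip_force: 0.0
t 13.1 pos [690.  170.6   9.4] shift [ 0.04 -0.    0.14] turn [-0.002  0.001 -0.005] open 0.0853
```

```bash
python3 -m jog '[[[0,0,0.1],[0,0,0],1],[[0,0,0.1],[0,0,0],1],[[0,0,0.1],[0,0,0],1],[[0,0,0.1],[0,0,0],1],[[0,0,-2],[0,0,0],1]]'; python3 -m jog '[[[0,0,-5],[0,0,0],1],[[0,0,-10],[0,0,0],1],[[0,0,-14],[0,0,0],1],[[-4,-3,-15],[0,0,0],1],[[-8,-6,-15],[0,0,0],1]]'; python3 -c "
from h import *
go(442.6,-180.2,180)"
```

```text
time_s: 13.72
eef_pos: [0.69, 0.1703, 0.031]
ee_rot: [-0.0, 0.723, 0.691, -0.001]
contact_force: [1.0, -0.2, -0.4]
opening: 0.0548
grip_force: 63.7
time_s: 14.35
eef_pos: [0.6269, 0.0936, 0.1836]
ee_rot: [0.001, 0.723, 0.691, 0.002]
contact_force: [1.1, -0.8, -1.4]
opening: 0.055
grip_force: 63.8
t 14.35 pos [626.9  93.6 183.6] shift [-28.18 -17.18   0.26] turn [ 0.005 -0.001 -0.004] open 0.055
```

```bash
python3 -m jog '[[[-5,-3,0],[0,0,0],1],[[-10,-6,0],[0,0,0],1],[[-15,-9,0],[0,0,0],1],[[-20,-12,0],[0,0,0],1],[[-25,-15,0],[0,0,0],1]]'; python3 -m jog '[[[-3,-2,0],[0,0,0],1],[[-3.1,-2.1,0],[0,0,0],1],[[-3.1,-2.1,3],[0,0,0],1],[[-3.1,-2.1,8],[0,0,0],1],[[-3.1,-2.1,8],[0,0,0],1]]'; python3 -c "
from h import *
d=cap('wrist');cv2.imwrite('pics/w7.png',d['image'][:,:,::-1]);go(442.6,-180.2,43)"
```

```text
time_s: 14.98
eef_pos: [0.4648, -0.1509, 0.1822]
ee_rot: [0.001, 0.723, 0.691, 0.0]
contact_force: [1.7, -0.1, -0.5]
opening: 0.055
grip_force: 63.8
time_s: 15.6
eef_pos: [0.4421, -0.1779, 0.0992]
ee_rot: [-0.002, 0.722, 0.691, -0.001]
contact_force: [-0.2, 0.3, -0.2]
opening: 0.0551
grip_force: 64.2
t 15.65 pos [ 443.4 -178.2  100.8] shift [-0.21 -0.06  5.78] turn [-0.001 -0.001 -0.003] open 0.0549
```

View pics/w7.png

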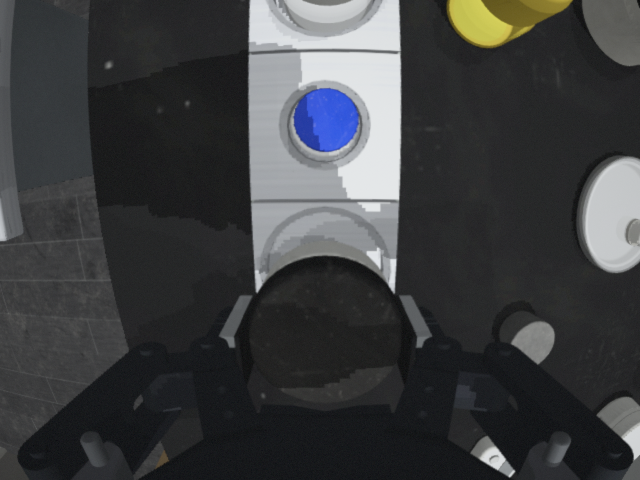

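```bash
python3 -m jog '[[[-0.2,0,2],[0,0,0],1],[[-0.2,0,4],[0,0,0],1],[[-0.2,0,5.3],[0,0,0],1],[[-0.2,0,5.8],[0,0,0],1],[[-0.2,0,5.8],[0,0,0],1]]'; python3 -c "
from h import *
go(442.6,-180.2,42)"
```

```text
time_s: 16.27
eef_pos: [0.4439, -0.1817, 0.0446]
ee_rot: [0.002, 0.723, 0.691, -0.0]
contact_force: [-3.9, 1.5, 15.9]
opening: 0.055
grip_force: 65.6
t 16.275 pos [ 443.9 -181.7   44.6] shift [ 0.14 -0.14  0.26] turn [ 0.002  0.002 -0.005] open 0.055
```

```bash
python3 -m jog '[[[0.1,-0.1,0],[0,0,0],1],[[0.1,-0.1,0],[0,0,0],1]]'; python3 -c "
from h import *
go(442.6,-180.2,42)
d=cap('wrist');cv2.imwrite('pics/w8.png',d['image'][150:450,120:520,::-1])
d=cap('scene');cv2.imwrite('pics/s8.png',cv2.resize(d['image'][190:310,300:460,::-1],(800,600)))"
```

```text
time_s: 16.52
eef_pos: [0.4439, -0.1816, 0.0446]
ee_rot: [0.002, 0.723, 0.691, 0.0]
contact_force: [-2.0, -2.4, 12.8]
opening: 0.0552
grip_force: 65.3
t 16.525 pos [ 443.9 -181.6   44.6] shift [ 0.13 -0.13  0.26] turn [ 0.004  0.003 -0.006] open 0.0552
```

View pics/s8.png

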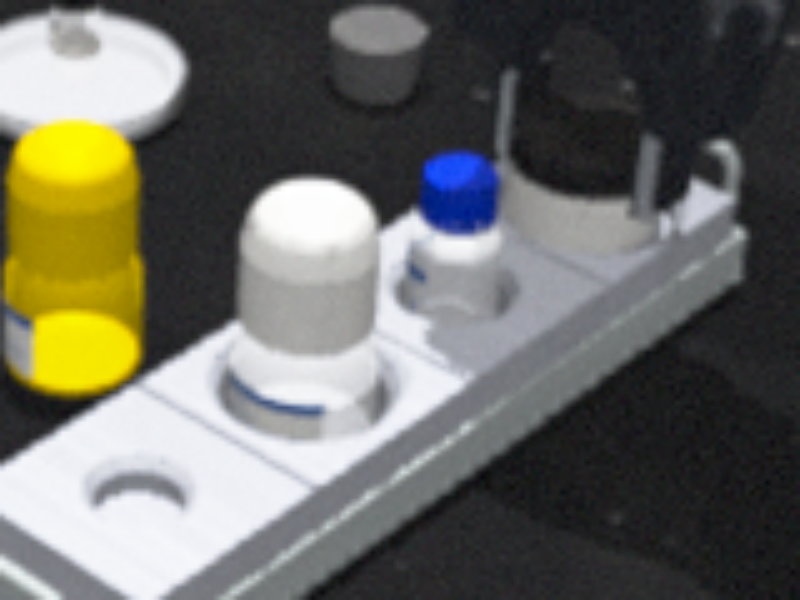

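```bash
python3 -m jog '[[[0,0,-0.2],[0,0,0],1],[[0,0,-0.2],[0,0,0],-0.9],[[0,0,-0.2],[0,0,0],-0.9],[[0,0,-0.6],[0,0,0],-0.9],[[0,0,-3],[0,0,0],-0.9]]'; python3 -m jog '[[[0,0,-5],[0,0,0],-0.8],[[0,0,-10],[0,0,0],-0.3],[[2,6,-12],[0,0,0],-0.2],[[6,12,-12],[0,0,0],-0.2],[[11,17,-12],[0,0,0],-0.2]]';  python3 -c "
from h import *
d=cap('top');cv2.imwrite('pics/t9.png',cv2.resize(d['image'][270:370,220:500,::-1],(784,280)));W=world(d)
m=np.zeros(W.shape[:2],bool);m[280:350,405:475]=1;m&=abs(W[...,2]-.074)<.015;p=W[m]
print(len(p),np.median(p,0),cv2.minEnclosingCircle((p[:,:2]*1000).astype(np.float32)))
go(610.7,260.6,110)"
```

```text
time_s: 17.25
eef_pos: [0.4411, -0.18, 0.0718]
ee_rot: [-0.001, 0.723, 0.691, -0.001]
contact_force: [0.7, 0.7, -0.2]
opening: 0.0811
grip_force: 0.0
time_s: 17.88
eef_pos: [0.6025, -0.0925, 0.1926]
ee_rot: [0.0, 0.724, 0.69, 0.0]
contact_force: [0.3, -0.3, -0.8]
opening: 0.0511
grip_force: 0.0
1144 [ 0.44398198 -0.17802466  0.07311756] ((443.91339111328125, -179.6542205810547), 29.6379337310791)
t 17.925 pos [607.7 -82.3 192.8] shift [34.21 -1.08  8.52] turn [ 0.005 -0.007  0.002] open 0.0512
```

View pics/t9.png

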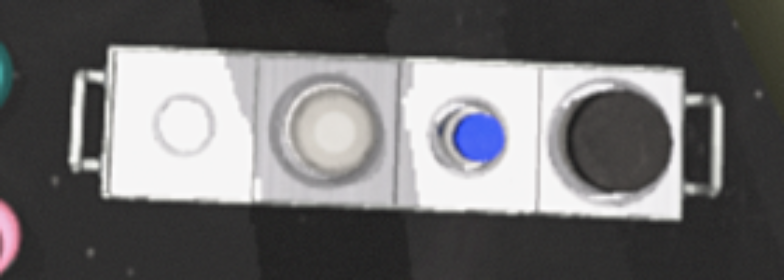

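```bash
python3 -m jog '[[[6,0,0],[0,0,0],-0.3],[[12,0,0],[0,0,0],-0.3],[[18,0,0],[0,0,0],-0.3],[[24,-0.6,0],[0,0,0],-0.3],[[30,-1,2],[0,0,0],-0.3]]'; python3 -m jog '[[[4,0,2],[0,0,0],-0.3],[[6,0,6],[0,0,0],-0.3],[[6,0,8],[0,0,0],-0.3],[[6,0,8],[0,0,0],-0.3]]'; python3 -c "
from h import *
d=cap('wrist');save(d,'w10.png')
go(610.7,260.6,16)"
```

```text
time_s: 18.55
eef_pos: [0.605, 0.2097, 0.1738]
ee_rot: [0.0, 0.723, 0.691, 0.001]
contact_force: [1.4, 0.1, -1.2]
opening: 0.0554
grip_force: 0.0
time_s: 19.05
eef_pos: [0.6068, 0.2652, 0.091]
ee_rot: [-0.0, 0.723, 0.69, -0.002]
contact_force: [0.2, 0.1, -0.5]
opening: 0.0554
grip_force: 0.0
t 19.1 pos [607.8 265.5  92.5] shift [-0.46  0.32  7.65] turn [-0.001  0.001 -0.007] open 0.0554
```

View pics/w10.png

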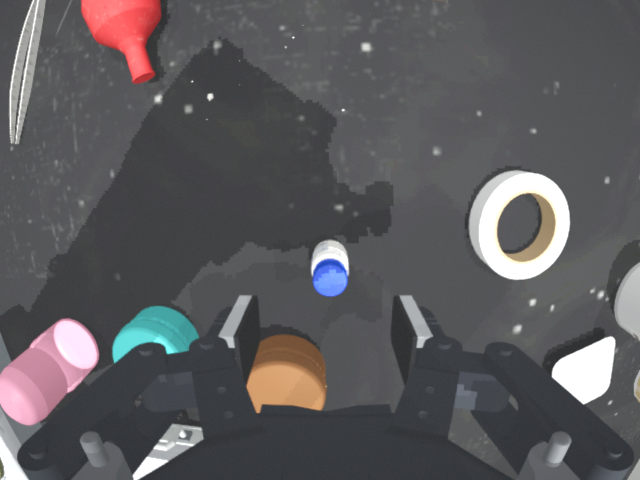

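```bash
python3 -m jog '[[[-0.4,0.3,3],[0,0,0],-0.3],[[-0.4,0.3,6],[0,0,0],-0.3],[[-0.4,0.3,7.6],[0,0,0],-0.3],[[-0.4,0.3,7.6],[0,0,0],-0.3],[[-0.4,0.3,7.6],[0,0,0],-0.3]]'; python3 -c "
from h import *
go(610.7,260.6,16)"
```

```text
time_s: 19.73
eef_pos: [0.6111, 0.2634, 0.0181]
ee_rot: [0.0, 0.723, 0.69, 0.001]
contact_force: [-0.2, 0.7, 0.1]
opening: 0.0554
grip_force: 0.0
t 19.725 pos [611.1 263.4  18.1] shift [-0.28 -0.03  0.21] turn [ 0.002 -0.001 -0.006] open 0.0554
```

```bash
python3 -m jog '[[[-0.3,0,0.2],[0,0,0],-0.3],[[-0.3,0,0.2],[0,0,0],1],[[-0.3,0,0.2],[0,0,0],1],[[-0.3,0,0.2],[0,0,0],1],[[-0.3,0,0.2],[0,0,0],1]]'; python3 -m jog '[[[0,0,0],[0,0,0],1],[[0,0,0],[0,0,0],1],[[0,0,-4],[0,0,0],1],[[0,0,-9],[0,0,0],1],[[0,0,-11],[0,0,0],1]]'; python3 -c "
from h import *
go(452.9,65.5,125)"
```

```text
time_s: 20.35
eef_pos: [0.6102, 0.2602, 0.015]
ee_rot: [0.0, 0.723, 0.691, 0.0]
contact_force: [-1.8, -1.6, 5.8]
opening: 0.0191
grip_force: 59.0
time_s: 20.98
eef_pos: [0.611, 0.2611, 0.1274]
ee_rot: [0.0, 0.723, 0.691, 0.002]
contact_force: [0.1, 0.3, -0.7]
opening: 0.0193
grip_force: 58.8
t 20.975 pos [611.  261.1 127.4] shift [-20.27 -14.89   0.15] turn [ 0.003 -0.002 -0.005] open 0.0193
```

```bash
python3 -m jog '[[[-4.5,-3.3,0],[0,0,0],1],[[-9,-6.6,0],[0,0,0],1],[[-13.5,-9.9,0],[0,0,0],1],[[-18,-13.2,0],[0,0,0],1],[[-20.2,-14.9,0],[0,0,0],1]]'; python3 -m jog '[[[0,0,0],[0,0,0],1],[[0,0,0],[0,0,0],1],[[0,0,3],[0,0,0],1],[[0,0,3],[0,0,0],1]]'; python3 -c "
from h import *
d=cap('wrist');save(d,'w11.png')
go(452.9,65.5,48)"
```

```text
time_s: 21.6
eef_pos: [0.4497, 0.0625, 0.1242]
ee_rot: [0.0, 0.724, 0.69, -0.001]
contact_force: [0.5, 0.3, 0.2]
opening: 0.0195
grip_force: 58.9
time_s: 22.1
eef_pos: [0.4514, 0.0661, 0.0933]
ee_rot: [-0.001, 0.723, 0.691, -0.001]
contact_force: [-0.5, 0.4, 0.1]
opening: 0.0187
grip_force: 58.8
t 22.15 pos [451.9  66.2  94.2] shift [-0.07  0.11  4.62] turn [-0.002 -0.001 -0.003] open 0.0194
```

View pics/w11.png

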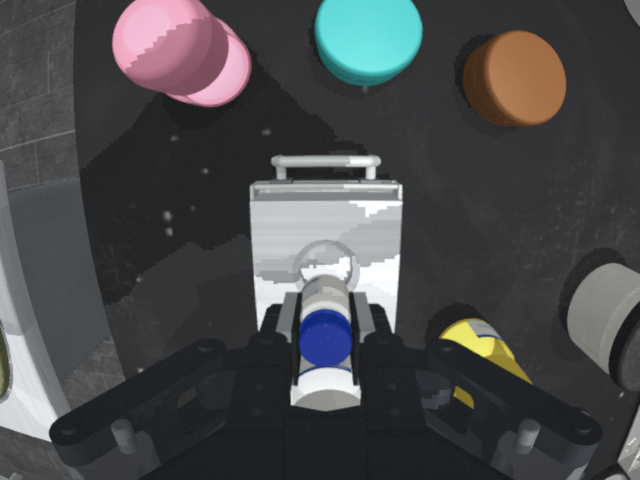

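```bash
python3 -m jog '[[[-0.1,0.1,2],[0,0,0],1],[[-0.1,0.1,3.5],[0,0,0],1],[[-0.1,0.1,4.5],[0,0,0],1],[[-0.1,0.1,4.6],[0,0,0],1],[[-0.1,0.1,4.6],[0,0,0],1]]'; python3 -c "
from h import *
go(452.9,65.5,47)"
```

```text
time_s: 22.78
eef_pos: [0.4531, 0.0643, 0.0488]
ee_rot: [0.0, 0.723, 0.691, 0.0]
contact_force: [0.6, 0.5, 0.7]
opening: 0.0192
grip_force: 58.8
t 22.775 pos [453.1  64.3  48.8] shift [ 0.12 -0.02  0.18] turn [ 0.    -0.    -0.005] open 0.0192
```

```bash
python3 -m jog '[[[0.1,0,0.15],[0,0,0],1],[[0.1,0,0.2],[0,0,0],1],[[0.1,0,0.2],[0,0,0],0.3],[[0.1,0,0.2],[0,0,0],0.2],[[0.1,0,0],[0,0,0],0.1]]'; python3 -m jog '[[[0,0,-3],[0,0,0],0],[[0,0,-8],[0,0,0],0],[[0,0,-13],[0,0,0],0],[[5,3,-13],[0,0,0],0],[[10,6,-13],[0,0,0],0]]'; python3 -m jog '[[[5,3,0],[0,0,0],0],[[10,6,0],[0,0,0],0],[[14,10,0],[0,0,0],0],[[14,10,0],[0,0,0],0],[[14,10,0],[0,0,0],0]]'; python3 -c "
from h import *
d=cap('top');W=world(d);cv2.imwrite('pics/t12.png',d['image'][:,:,::-1])
for n,u0,u1,h,c in(('vial',265,315,.076,(452.9,65.5)),('dome',310,360,.115,(449.5,-16.4)),('bottle',365,412,.091,(446,-98.3)),('jar',412,470,.074,(442.6,-180.2))):
    m=np.zeros(W.shape[:2],bool);m[275:355,u0:u1]=1;m&=abs(W[...,2]-h)<.006;p=W[m]
    print(n,c,len(p),len(p) and (cv2.minEnclosingCircle((p[:,:2]*1000).astype(np.float32)),np.median(p[:,2]),h))
go(452,65,200)"
```

```text
time_s: 23.4
eef_pos: [0.4529, 0.0651, 0.0486]
ee_rot: [-0.0, 0.723, 0.691, -0.0]
contact_force: [-0.0, 0.4, -0.1]
opening: 0.0383
grip_force: 0.0
time_s: 24.02
eef_pos: [0.5191, 0.1618, 0.1798]
ee_rot: [0.001, 0.725, 0.689, 0.001]
contact_force: [0.3, -0.5, 0.2]
opening: 0.0426
grip_force: 0.0
time_s: 24.65
eef_pos: [0.6232, 0.2972, 0.1779]
ee_rot: [-0.0, 0.723, 0.691, -0.001]
contact_force: [-0.6, 0.3, -0.3]
opening: 0.0426
grip_force: 0.0
vial (452.9, 65.5) 119 (((454.1588134765625, 66.5953369140625), 9.648833274841309), np.float64(0.07606473727241299), 0.076)
dome (449.5, -16.4) 588 (((450.7492370605469, -17.700176239013672), 21.062294006347656), np.float64(0.11499461137067865), 0.115)
bottle (446, -98.3) 239 (((446.7640380859375, -98.53811645507812), 13.29100227355957), np.float64(0.09131728886149161), 0.091)
jar (442.6, -180.2) 1088 (((443.8293762207031, -179.66537475585938), 29.465240478515625), np.float64(0.07343943106587847), 0.074)
t 24.7 pos [623.2 296.6 178.4] shift [-23.93 -16.04  -2.13] turn [-0.001  0.001 -0.005] open 0.0424
```

View pics/t12.png

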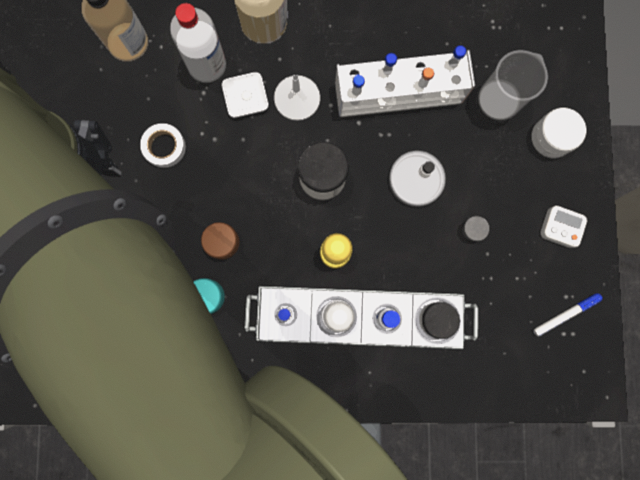

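All four packs stand centred in their wells at the right heights, within about 2 mm. The big jar and the vial in the dish haven't moved. Handing in.

```bash
python3 -c "
from rig import r;print(r.close_job())"
```

```text
the job is handed in; nothing more can be done
None
```

The job is handed in at about 25 s: the jar, dome-capped bottle, blue-capped bottle and vial each stand in their own wells, measured within about 2 mm of centre and at the right height, and the big jar and dish vial were left untouched. The hand-in gave no verdict.

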